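# Thread oiled rings onto the stepped mandrel and hang them to dry

## Task

Three turned wooden rings, freshly oiled, stand on edge in the rack. Take the stepped mandrel from its stand by the handle, thread it through the rings, largest first and smallest last, so that each hangs on its own step and is lifted off the rack with it, and lay the loaded mandrel back in both notches of its stand to dry, handle on the same side as before. Never touch a ring with the fingers or drop one, and leave the other things on the bench where they are.

Things in the scene. Friction and masses are not known exactly. Their poses are not given: they have to be found in the camera images.
- mandrel: stepped steel mandrel, 232 mm long, 0.2 kg, lying level in its stand at the start. Origin on its axis, x towards the thin tip, z up at the start. Along x (mm): dark wooden handle -52 to 22, 24x24 mm, sides along y and z; brass ferrule to 28, 21 mm thick; neck to 48, 16 thick; collar to 54, 44 thick; three steps to 88, 122 and 180, 30, 20 and 10 thick. Balance near x = 55.
- mandrel_neck (a point): point on the mandrel's axis in the middle of its neck, 38 mm along x from its origin; it belongs in the stand's notch at x = -60 mm
- mandrel_tip (a point): point on the mandrel's axis near the tip, 161 mm along x from its origin; it belongs in the stand's notch at x = 63 mm. The tip ends at 180 mm and tapers to 4 mm thick over its last 7 mm
- step_large (a point): place on the mandrel's axis for the largest ring's centre when pushed home against the collar, 62 mm along x from the mandrel's origin. Each ring has 3 mm of room all round on its own step and cannot pass on to the next thicker part; the far end of every step has a 3 mm chamfer
- step_medium (a point): place on the mandrel's axis for the middle ring's centre when pushed home, 96 mm along x from the mandrel's origin; this step is 20 mm thick and 34 mm long
- step_small (a point): place on the mandrel's axis for the smallest ring's centre when pushed home, 130 mm along x from the mandrel's origin; this step is 10 mm thick and runs on to the tip
- ring_large: largest of three turned wooden rings of the same wood, freshly oiled: outer diameter 64 mm, hole 36 mm, 16 mm wide. Origin at its centre, x axis along the hole. At the start it stands on edge in the rack, its centre 82 mm above the bench; which ring stands in which of the rack's three places changes.
- ring_medium: middle of three turned wooden rings of the same wood, freshly oiled: outer diameter 52 mm, hole 26 mm, 16 mm wide. Origin at its centre, x axis along the hole. At the start it stands on edge in the rack, its centre 75.5 mm above the bench; which ring stands in which of the rack's three places changes.
- ring_small: smallest of three turned wooden rings of the same wood, freshly oiled: outer diameter 40 mm, hole 16 mm, 16 mm wide. Origin at its centre, x axis along the hole. At the start it stands on edge in the rack, its centre 69 mm above the bench; which ring stands in which of the rack's three places changes.
- rack: fixed wooden ring rack, left or right on the bench, 216 mm long (y): two rails 7 mm thick, 20 mm apart, tops 55 mm high; feet 78 mm wide (x), 20 high, at both ends. Origin on the bench under its middle. In three places, y = -70, 0, 70 mm, a ring stands on two dowels between the rails, hole along x, bottom 50 mm up; it can be threaded from either side and lifted straight up.
- stand: fixed wooden mandrel stand, on the other side: base 170x80x14 mm, two notched uprights 8 mm thick, 94 high, 62 wide. Origin on the bench under the middle, x along the mandrel towards its tip. Upright at x = -60 mm: notch 21 mm wide for the neck; at x = 63: 16 mm, for the tip; both flare 9 mm a side at the top. At rest the mandrel's axis is 80 mm above the bench, its origin at x = -98.
- wax_tin: bystander, leave alone: flat round wax tin, 79 mm wide, 34 mm high, origin under its centre on the bench
- disc_stack: bystander, leave alone: flat stack of abrasive discs, 125 mm wide, 11 mm high, origin under its centre on the bench
- brush: bystander, leave alone: flat brush lying down, 30x130x13 mm, its length along its y axis, origin under its centre on the bench
- folding_rule: bystander, leave alone: folded wooden rule, 25x200x9 mm, its length along its y axis, origin under its centre on the bench
Not all that is in view belongs to the job. Leave any black look-alike of the ring_medium alone.

How it is judged:
On the way, in this order (a step that is already met when the one before it is completed fails the run):
1. the largest ring hangs on its own step of the mandrel and is lifted clear of the rack (x of ring_large in the frame of mandrel between 0.058 and 0.082 m and y of ring_large in the frame of mandrel between -0.008 and 0.008 m and z of ring_large in the frame of mandrel between -0.008 and 0.008 m and height (world z) of ring_large above 0.1 m), for 0.2 s.
2. the middle ring hangs on its own step of the mandrel and is lifted clear of the rack, the ring or rings before it still on theirs (x of ring_large in the frame of mandrel between 0.058 and 0.082 m and y of ring_large in the frame of mandrel between -0.008 and 0.008 m and z of ring_large in the frame of mandrel between -0.008 and 0.008 m and x of ring_medium in the frame of mandrel between 0.092 and 0.116 m and y of ring_medium in the frame of mandrel between -0.008 and 0.008 m and z of ring_medium in the frame of mandrel between -0.008 and 0.008 m and height (world z) of ring_medium above 0.095 m), for 0.2 s.
3. the smallest ring hangs on its own step of the mandrel and is lifted clear of the rack, the ring or rings before it still on theirs (x of ring_large in the frame of mandrel between 0.058 and 0.082 m and y of ring_large in the frame of mandrel between -0.008 and 0.008 m and z of ring_large in the frame of mandrel between -0.008 and 0.008 m and x of ring_medium in the frame of mandrel between 0.092 and 0.116 m and y of ring_medium in the frame of mandrel between -0.008 and 0.008 m and z of ring_medium in the frame of mandrel between -0.008 and 0.008 m and x of ring_small in the frame of mandrel between 0.126 and 0.15 m and y of ring_small in the frame of mandrel between -0.008 and 0.008 m and z of ring_small in the frame of mandrel between -0.008 and 0.008 m and height (world z) of ring_small above 0.088 m), for 0.2 s.
At the end, for the whole second after the job is handed in: Mandrel still in the stand: neck within 10 mm along and 7 mm across its notch, tip within 7 mm across, axis 74 to 87 mm high at both. Each ring still on its own step: centre 58-82, 92-116 and 126-150 mm along the mandrel for largest, middle, smallest, within 8 mm of its axis each way (x of ring_large in the frame of mandrel between 0.058 and 0.082 m and y of ring_large in the frame of mandrel between -0.008 and 0.008 m and z of ring_large in the frame of mandrel between -0.008 and 0.008 m and x of ring_medium in the frame of mandrel between 0.092 and 0.116 m and y of ring_medium in the frame of mandrel between -0.008 and 0.008 m and z of ring_medium in the frame of mandrel between -0.008 and 0.008 m and x of ring_small in the frame of mandrel between 0.126 and 0.15 m and y of ring_small in the frame of mandrel between -0.008 and 0.008 m and z of ring_small in the frame of mandrel between -0.008 and 0.008 m and x of mandrel_neck in the frame of stand between -0.07 and -0.05 m and y of mandrel_neck in the frame of stand between -0.007 and 0.007 m and z of mandrel_neck in the frame of stand between 0.074 and 0.087 m and y of mandrel_tip in the frame of stand between -0.007 and 0.007 m and z of mandrel_tip in the frame of stand between 0.074 and 0.087 m and linear speed of each of mandrel, ring_large, ring_medium, ring_small below 0.02 m/s); the robot touches nothing.
It fails at once if a finger touches a ring (contact force between the fingers and ring_large above 0.5 N or contact force between the fingers and ring_medium above 0.5 N or contact force between the fingers and ring_small above 0.5 N).
It fails at once if a ring falls to the bench (height (world z) of any of ring_large, ring_medium, ring_small below 0.048 m).
It fails at once if a bystander is shifted by more than 25 mm (distance of any of wax_tin, disc_stack, brush, folding_rule from where it was at the start of the episode above 0.025 m).
It also fails if it takes over 70 s, if anything falls off the work surface, if the arm or the gripper's body presses on something with over 40 N, if the wrist force passes 120 N, or if a joint passes its speed limit or range.

## Robot

A 6-joint arm with a two-finger parallel gripper is mounted at the origin on the work surface; the furniture and walls round the work are solid. World frame = base frame: x ahead of the robot, y to its left, z up, the work surface at z = 0. Lengths are in m, angles in rad, forces in N, time in s.
With the tool pointing down it reaches from about 0.275 to 0.975 m from the base axis. Payload 8.4 kg.
Tool frame: the origin (TCP) lies midway between the tips of the shut fingers; the grasp point (between the pads) lies bot.grip_point_offset behind it (bot.grip_point_offset is the distance from the TCP to the grasp point, in m); z points along the fingers, y is the line along which they close (so a half turn about z gives the same grasp; the last joint's range is limited). The gripper opens to 92 mm and grips with 3 to 60 N. Pads are 20 mm wide; open, the fingers measure 128 mm over their backs; the gripper's body (75 mm by 189 mm) begins 69 mm behind the grasp point.
Start: joints at [-1.215, 0.353, 1.633, -0, 1.155, -0.002], TCP at [0.219, -0.585, 0.215] pointing down, gripper open.
Joint ranges: [-2.63, 2.63], [-0.92, 2.1], [0.06, 2.66], [-1.3, 4.44], [0, 2.69], [-3.02, 3.02]. Speed limits (rad/s): [2.22, 2.22, 2.79, 3.14, 3.14, 3.14].

## Interface

Orientations are given as a 3x3 rotation matrix whose columns are the frame's x, y, z axes.
In Python, from station import bot gives the robot as it stands.
- The arm moves only by the tool play_rows, never from a script. Its argument "deltas" is a list of rows, each a list of 5 numbers: the opening, from 0 (shut) to 1 (fully open), then the shift along the tool's x, y, z in cm, then the turn about the tool's z in rad. In form: [[grip, x, y, z, roll], ...]. A call has 1 to 20 rows; each row shifts and turns the commanded pose from where the row before left it, along the tool's axes as they then stand; what a row does not reach is not made up. A row lasts 1/12 s, in which the tool goes at most 41.7 mm and 7.16 degrees, less where a joint would pass 70% of its speed; a pose out of reach is approached as far as the arm can. A call with a gripper value outside its range is refused whole. The fingers move at their own pace and stop on an object; the grip force is fixed at half the most. Time passes only in rows, so rows that do not move let the fingers close. It gives the time, the measured TCP pose, the force, the opening and the grip force at its end, in the units of the state.
- bot.state(): the state, without advancing time (a new reading comes with each control period).
- bot.capture(name): name is "scene" or "side" or "wrist"; returns a dict with "color" (400x640x3 uint8, red, green, blue), "range_z" (400x640 float32, m along the optical axis (not along the pixel's ray), 0 where there is no reading), "camera_matrix" (3x3 intrinsics, pixels), "view" (4x4, takes a point from world to camera coordinates); the wrist camera has in their place "mount" (4x4, takes a point from camera to tool coordinates, whose origin is the TCP and whose axes are the flange's). Camera axes: x right, y down, z forward; pixel columns grow to the right and rows downward; lengths in m; the calibration is good to about 2 mm. A picture is of the moment at which its call begins: read the wrist's pose just before it.
- bot.close_job(): hands the job in; it is judged then, once.
Trained networks look in a picture, given as the dict that the camera call returned (one of the last four; its "shot" number tells which), for a name from the list of things; names that differ only in an ending like _2 or _b are one class to them, and where a whole thing is asked for, a point or a joint stands for the part that bears it (a point fixed in the world has none). Each returns a list of dicts, best first, with "confidence" (0 to 1); they miss things now and then, are a little off and sometimes report something else, mostly with a low value. They report only what shows in the picture. A call takes as long as a camera call. They do not tell look-alikes from the thing itself.
- bot.regions_of(name, picture): "pixels" (400x640 bool, what is visible of it) and "box" ([left, top, right, bottom] in pixels, round what is visible of it).
The state is a dict: "t": time; "joints": joint angles; "qvel": joint speeds; "tau": joint torques, N m; "position": TCP position; "tcp_rot": TCP orientation; "ft_force": force on the tool from outside, world axes, zero at the start; "ft_torque": the same for the moment, N m; "opening": finger opening in m; "finger_force": force on a finger pad.
Only numpy, scipy, OpenCV 4.12 (cv2) and the standard library are available. Lean on these libraries where they do the work, as an engineer would, in place of code of your own. Each camera call takes 0.05 s, during which the arm holds its last target. There are 200 camera calls.

## Working session

There is one attempt and no reset: what is moved stays moved. The work goes in short steps, Python scripts to look and compute and a tool call to move; the robot and the scene stay as the last step left them, time stands still between calls to the robot, and variables do not carry over. Pictures are saved under pics/ and viewed, at most 11 in all, crops included, and the job is handed in when it is done.

Besides the shell and the picture viewer there is one more tool, called after ">>>" as a command line: name --pt "numbers of a row" for each row, then --argument value for the rest. play_rows: Moves the arm, as the interface text tells. Its arguments: {"type":"object","properties":{"deltas":{"type":"array","items":{"type":"array","items":{"type":"number"}}}},"required":["deltas"]}

```bash
mkdir -p pics; ls
python3 - <<'E'
from station import bot
import cv2, numpy as np
s=bot.state(); print(s, bot.grip_point_offset)
for n in ("scene","side"):
    p=bot.capture(n); cv2.imwrite(f"pics/{n}0.png",p["color"][:,:,::-1])
    print(n,p["camera_matrix"].tolist(),np.round(p["view"],3).tolist())
E
```

```text
pics
{'t': 0.0, 'joints': array([-1.21538515e+00,  3.53626799e-01,  1.63409621e+00,  1.01285117e-05,
        1.15516902e+00, -2.39197020e-03]), 'qvel': array([-0.00180529,  0.00091714,  0.00023681, -0.00139793,  0.0002383 ,
        0.00120331]), 'tau': array([-4.98692025e-03, -5.93856311e+01, -3.34217834e+01,  6.92638149e-02,
        2.34435825e-02, -1.23837654e-04]), 'position': array([ 0.21873246, -0.58498053,  0.21389324]), 'tcp_rot': array([[ 9.36669896e-01,  3.50213233e-01, -4.43463312e-04],
       [ 3.50213513e-01, -9.36669100e-01,  1.22139101e-03],
       [ 1.23689130e-05, -1.29934704e-03, -9.99999156e-01]]), 'ft_force': array([-0.40103899, -0.65093277,  0.70243939]), 'ft_torque': array([ 0.00550118,  0.06406582, -0.03943466]), 'finger_force': 0.0, 'opening': 0.09236041284335346} 0.0187
scene [[464.5427299279763, 0.0, 321.0354585393653], [0.0, 464.5427299279763, 197.62186851674818], [0.0, 0.0, 1.0]] [[-0.776, -0.63, -0.024, 0.363], [-0.283, 0.383, -0.879, 0.227], [0.563, -0.676, -0.476, 0.751], [0.0, 0.0, 0.0, 1.0]]
side [[466.610828841374, 0.0, 318.9646844533345], [0.0, 466.610828841374, 199.41218269666405], [0.0, 0.0, 1.0]] [[-0.985, -0.171, 0.014, 0.486], [-0.089, 0.437, -0.895, 0.125], [0.147, -0.883, -0.446, 1.042], [0.0, 0.0, 0.0, 1.0]]
```

View pics/scene0.png

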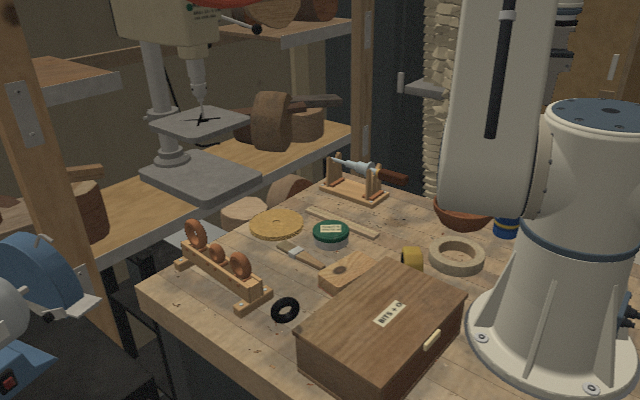

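View pics/side0.png

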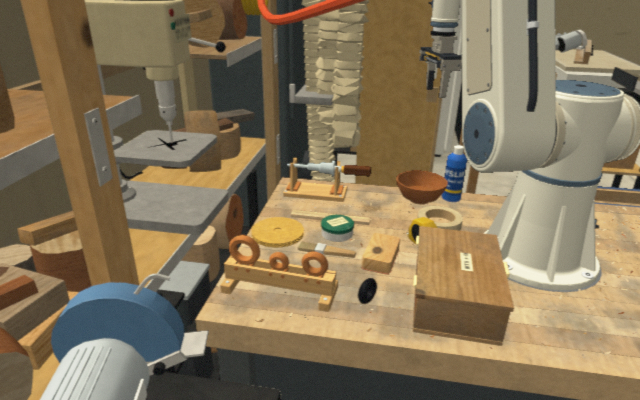

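The scene view shows the rack at (225,275), with rings at (193,234), (215,259) and (240,264). They look like large, small and medium. The stand with the mandrel is at (355,185), handle at (390,176). A black look-alike lies at (285,309). The side view agrees: rings at (243,248), (279,261) and (314,263), stand at (316,185).

```bash
cat > h.py <<'E'
from station import bot
import numpy as np, cv2
def cloud(p, m):
    K=p["camera_matrix"]; v,u=np.nonzero(m&(p["range_z"]>0)); z=p["range_z"][v,u].astype(float)
    c=np.stack([(u-K[0,2])/K[0,0]*z,(v-K[1,2])/K[1,1]*z,z,np.ones_like(z)])
    if "view" in p: T=np.linalg.inv(p["view"])
    else: T=p["T"]@p["mount"]
    return (T@c)[:3].T
def wrist():
    s=bot.state(); p=bot.capture("wrist"); T=np.eye(4); T[:3,:3]=s["tcp_rot"]; T[:3,3]=s["position"]; p["T"]=T; return p
E
python3 - <<'E'
from h import *
np.set_printoptions(precision=4,suppress=True)
for n in ("scene","side"):
    p=bot.capture(n)
    for o in ("mandrel","ring_large","ring_medium","ring_small","rack","stand","wax_tin","disc_stack","brush","folding_rule"):
        for r in bot.regions_of(o,p)[:3]:
            if r["confidence"]<.2: continue
            c=cloud(p,r["pixels"])
            print(n,o,round(r["confidence"],2),np.round(r["box"]),len(c),np.median(c,0) if len(c) else '', np.percentile(c,3,0),np.percentile(c,97,0))
E
```

```text
scene mandrel 0.84 [336. 162. 407. 183.] 682 [ 0.465  -0.2114  0.087 ] [ 0.3892 -0.2275  0.0732] [ 0.5742 -0.2013  0.097 ]
scene ring_large 0.95 [184. 217. 207. 252.] 496 [0.5905 0.2253 0.0864] [0.5688 0.2139 0.0605] [0.6218 0.2305 0.1128]
scene ring_large 0.33 [173. 239. 274. 320.] 2396 [0.4755 0.2411 0.0357] [0.4199 0.2074 0.0055] [0.6298 0.2702 0.0562]
scene ring_medium 0.57 [270. 297. 301. 321.] 523 [0.3562 0.2329 0.0327] [0.3432 0.214  0.0092] [0.3688 0.2521 0.0512]
scene ring_small 0.49 [212. 243. 223. 262.] 236 [0.5228 0.2328 0.0766] [0.5109 0.2219 0.0594] [0.5423 0.2366 0.0887]
scene rack 0.76 [173. 240. 272. 318.] 2497 [0.4756 0.2408 0.0353] [0.4199 0.2053 0.0031] [0.6316 0.2705 0.0564]
scene stand 0.56 [320. 152. 389. 210.] 1782 [ 0.5345 -0.2052  0.0174] [ 0.4543 -0.251   0.0042] [ 0.6052 -0.18    0.0894]
scene wax_tin 0.82 [313. 219. 349. 251.] 982 [0.4378 0.0023 0.0329] [ 0.4106 -0.0433  0.0038] [0.4803 0.0272 0.0359]
scene disc_stack 0.75 [251. 208. 304. 241.] 1425 [0.5796 0.0219 0.0114] [ 0.5277 -0.0388  0.002 ] [0.6415 0.0743 0.0136]
scene brush 0.88 [280. 240. 325. 26
[... 1379 characters left out ...]
875]
side stand 0.69 [301. 251. 329. 277.] 455 [0.4614 0.241  0.0757] [0.4393 0.2255 0.0425] [0.4837 0.2452 0.0987]
side wax_tin 0.55 [321. 213. 352. 244.] 745 [0.4509 0.0149 0.0312] [ 0.4181 -0.0342  0.0023] [0.485  0.0315 0.0344]
side disc_stack 0.66 [251. 217. 302. 249.] 1276 [0.5885 0.0293 0.0101] [ 0.5354 -0.0332  0.0021] [0.6449 0.0786 0.0123]
side brush 0.75 [298. 239. 354. 254.] 455 [0.4667 0.0839 0.0105] [0.4055 0.0644 0.0033] [0.5232 0.0918 0.0135]
side brush 0.29 [229. 236. 255. 266.] 548 [0.6005 0.2302 0.0859] [0.5732 0.2203 0.0579] [0.6274 0.2346 0.1111]
side folding_rule 0.77 [288. 210. 369. 224.] 421 [ 0.5122 -0.0726  0.0077] [ 0.3838 -0.0933 -0.0009] [ 0.5748 -0.0632  0.0105]
```

>>> play_rows --pt "1 0 0 -3 0.06" --pt "1 1 -0.8 -3 0.06" --pt "1 2.2 -1.7 -2 0" --pt "1 2.2 -1.7 0 0" --pt "1 2.2 -1.7 0 0" --pt "1 2.2 -1.7 0 0" --pt "1 2.2 -1.7 0 0" --pt "1 2.2 -1.7 0 0" --pt "1 2.2 -1.7 0 0" --pt "1 2.2 -1.7 0 0" --pt "1 2.2 -1.7 0 0" --pt "1 2.2 -1.7 0 0" --pt "1 2.2 -1.7 0 0" --pt "1 2.2 -1.7 0 0" --pt "1 2.2 -1.7 0 0" --pt "1 1.5 -1.1 0 0.06" --pt "1 1 -0.8 0 0.09" --pt "1 0 0 0 0.09" --pt "1 0 0 0 0" --pt "1 0 0 0 0"

```text
t: 2.87
position: [0.4724, -0.2688, 0.2946]
tcp_rot: [[1.0, 0.001, -0.0], [0.001, -1.0, -0.0], [-0.0, 0.0, -1.0]]
ft_force: [-0.9, -0.0, 0.6]
opening: 0.092
finger_force: 0.0
```

Run:
```python
from h import *
np.set_printoptions(precision=4,suppress=True)
p=wrist(); print(bot.state()["t"],p["T"],p["mount"],p["camera_matrix"])
cv2.imwrite("pics/w1.png",p["color"][:,:,::-1])
for o in ("mandrel","stand"):
    for r in bot.regions_of(o,p)[:2]:
        c=cloud(p,r["pixels"]); print(o,r["confidence"],r["box"],np.median(c,0),np.percentile(c,2,0),np.percentile(c,98,0))
```

```text
2.9167 [[ 1.      0.0009 -0.0001  0.4724]
 [ 0.0009 -1.     -0.0001 -0.2688]
 [-0.0001  0.0001 -1.      0.2946]
 [ 0.      0.      0.      1.    ]] [[ 0.0003 -0.9718 -0.2358  0.0664]
 [ 1.      0.0005 -0.0005 -0.0006]
 [ 0.0006 -0.2358  0.9718 -0.1704]
 [ 0.      0.      0.      1.    ]] [[275.8213   0.     315.508 ]
 [  0.     275.8213 205.0297]
 [  0.       0.       1.    ]]
mandrel 0.62 [267.0, 73.4, 299.2, 245.7] [ 0.4961 -0.2185  0.0906] [ 0.3979 -0.2315  0.0803] [ 0.612  -0.2053  0.1009]
mandrel 0.18 [128.8, 170.2, 186.7, 219.3] [ 0.4535 -0.014   0.0337] [ 0.4168 -0.0457  0.0055] [0.4868 0.0262 0.0358]
stand 0.58 [257.8, 77.1, 311.5, 190.5] [ 0.5572 -0.2299  0.0149] [ 0.46   -0.2562  0.0121] [ 0.6226 -0.1789  0.0943]
```

View pics/w1.png

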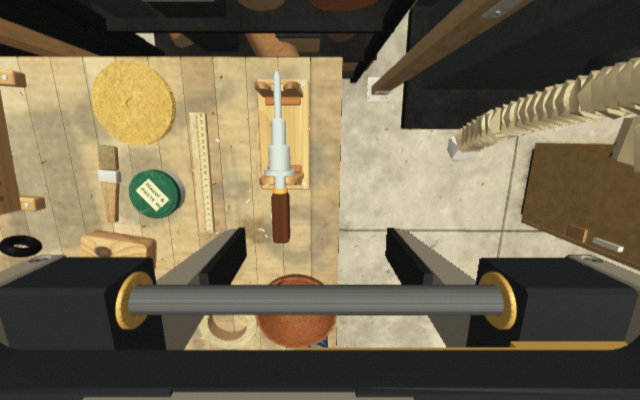

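The wrist view shows the mandrel from its tip (277,72) to the handle end (282,242), with the handle at (281,217) and the stand at (284,135). I'll centre the camera over it and go lower for a second measurement.

>>> play_rows --pt "1 0 -1.5 1 0" --pt "1 0 -2.2 2 0" --pt "1 0 -1.5 2 0" --pt "1 0 0 0 0" --pt "1 0 0 0 0"

```text
t: 3.43
position: [0.4719, -0.2167, 0.2442]
tcp_rot: [[1.0, -0.0, -0.001], [-0.0, -1.0, 0.0], [-0.001, -0.0, -1.0]]
ft_force: [-0.1, 0.2, 1.3]
opening: 0.0917
finger_force: 0.0
```

```bash
cat > m.py <<'E'
from h import *
np.set_printoptions(precision=4,suppress=True)
def measure(p):
    r=bot.regions_of("mandrel",p)[0]; c=cloud(p,r["pixels"]); print(r["confidence"],r["box"])
    m=c[c[:,2]>0.07]; xs=np.arange(m[:,0].min()-.001,m[:,0].max(),.006); out=[]
    for x in xs:
        q=m[(m[:,0]>=x)&(m[:,0]<x+.006)]
        if len(q)>3: out.append((x+.003,(np.percentile(q[:,1],3)+np.percentile(q[:,1],97))/2,np.ptp(np.percentile(q[:,1],[3,97])),np.percentile(q[:,2],90)))
    out=np.array(out); print(out*1e3); f=np.polyfit(out[:,0],out[:,1],1); print("fit",f,"y at .45,.6",np.polyval(f,[.45,.6]), m[:,0].min(),m[:,0].max())
    r=bot.regions_of("stand",p)[0]; c=cloud(p,r["pixels"]); print("stand",r["confidence"],r["box"])
    b=c[(c[:,2]>.008)&(c[:,2]<.02)]; print("base rect",cv2.minAreaRect((b[:,:2]*1e3).astype(np.float32)),np.median(b[:,2]))
    u=c[(c[:,2]>.087)&(c[:,2]<.1)]; print("uprights",[ (np.percentile(q,[3,97],0),len(q)) for q in (u[u[:,0]<.53],u[u[:,0]>.53])])
E
python3 - <<'E'
from m import *
p=wrist(); print(p["T"][:3,3]); measure(p)
cv2.imwrite("pics/w2.png",p["color"][:,:,::-1])
E
```

```text
[ 0.4719 -0.2167  0.2442]
0.6 [297.1, 58.5, 334.3, 258.7]
[[ 393.2432 -217.9932   20.8057   92.435 ]
 [ 399.2432 -217.7098   22.788    92.5834]
 [ 405.2432 -217.7027   22.7461   92.9448]
 [ 411.2432 -217.6928   22.5562   92.8418]
 [ 417.2432 -217.6876   22.4725   92.5984]
 [ 423.2432 -217.6839   22.3867   93.0217]
 [ 429.2432 -217.6847   22.3135   92.7462]
 [ 435.2432 -217.6578   22.1927   93.136 ]
 [ 441.2432 -217.6558   22.1105   92.871 ]
 [ 447.2432 -217.6553   21.9768   92.8054]
 [ 453.2432 -217.6498   21.904    92.7951]
 [ 459.2432 -217.6446   21.8547   92.5902]
 [ 465.2432 -217.6997   19.7152   90.3585]
 [ 471.2432 -217.6403   17.3232   90.2369]
 [ 477.2432 -217.6437   14.6446   88.6754]
 [ 483.2432 -218.3737   16.0789   88.3913]
 [ 489.2432 -216.6526   38.5056  101.9479]
 [ 495.2432 -216.9727   38.9714  101.2709]
 [ 501.2432 -217.6835   28.6667   95.4827]
 [ 507.2432 -217.6146   28.4565   95.3067]
 [ 513.2432 -217.6401   28.2767   95.165 ]
 [ 519.2432 -217.622    28.2162   95.0092]
 [ 525.2432 -216.9595   26.8475   95.1682]
 [ 531.2432 -217.4851   18.9977   92.7778]
 [ 537.243
[... 369 characters left out ...]
5.6922]
 [ 591.2432 -217.4937    9.0124   85.9812]
 [ 597.2432 -217.487     8.9594   85.6389]
 [ 603.2432 -217.4817    8.928    85.4806]
 [ 609.2432 -217.4706    8.8807   85.7677]
 [ 615.2432 -217.4609    8.8197   85.4341]
 [ 621.2432 -217.0968    5.1088   83.7082]]
fit [ 0.0016 -0.2184] y at .45,.6 [-0.2176 -0.2174] 0.39124320373131927 0.6217342180360091
stand 0.97 [291.4, 69.1, 347.4, 197.6]
base rect ((539.75146484375, -217.25526428222656), (168.7676239013672, 80.0257568359375), 0.09735460579395294) 0.014380290411232705
uprights [(array([[ 0.477 , -0.2438,  0.0873],
       [ 0.4847, -0.1915,  0.0953]]), 158), (array([[ 0.5994, -0.2432,  0.0879],
       [ 0.607 , -0.1914,  0.0954]]), 257)]
```

>>> play_rows --pt "1 -1 0.1 1 0" --pt "1 -1 0 2 0" --pt "1 0 0 2.5 0" --pt "1 0 0 2.5 0" --pt "1 0 0 2.5 0" --pt "1 0 0 2.5 0" --pt "1 0 0 2.2 0" --pt "1 0 0 1.5 0" --pt "1 0 0 1 0" --pt "1 0 0 0.5 0" --pt "1 0 0 0 0" --pt "1 0 0 0 0"

```text
t: 4.58
position: [0.4532, -0.2184, 0.0633]
tcp_rot: [[1.0, -0.002, 0.001], [-0.002, -1.0, -0.001], [0.001, 0.001, -1.0]]
ft_force: [-0.2, 0.4, 0.7]
opening: 0.0919
finger_force: 0.0
```

>>> play_rows --pt "0 0 0 0 0" --pt "0 0 0 0 0" --pt "0 0 0 0 0" --pt "0 0 0 0 0" --pt "0 0 0 0 0" --pt "0 0 0 0 0" --pt "0 0 0 0 0"

```text
t: 5.17
position: [0.4525, -0.2177, 0.0626]
tcp_rot: [[1.0, -0.002, 0.0], [-0.002, -1.0, -0.0], [0.0, 0.0, -1.0]]
ft_force: [-0.5, 0.4, -0.7]
opening: 0.0474
finger_force: 0.0
```

>>> play_rows --pt "0 0 0 0 0" --pt "0 0 0 0 0" --pt "0 0 0 0 0" --pt "0 0 0 0 0" --pt "0 0 0 0 0" --pt "0 0 0 0 0"

```text
t: 5.67
position: [0.4525, -0.2178, 0.0626]
tcp_rot: [[1.0, -0.002, -0.0], [-0.002, -1.0, 0.0], [-0.0, -0.0, -1.0]]
ft_force: [1.3, -0.1, 0.0]
opening: 0.0238
finger_force: 30.0
```

Gripped at 23.8 mm opening with 30 N, as expected for the 24 mm handle. Next I lift it and check the mandrel's tilt in hand.

>>> play_rows --pt "0 0 0 -0.4 0" --pt "0 0 0 -0.8 0" --pt "0 0 0 -1.5 0" --pt "0 0 0 -2 0" --pt "0 0 0 -2 0" --pt "0 0 0 -2 0" --pt "0 0 0 -2 0" --pt "0 0 0 -1.5 0" --pt "0 0 0 -0.8 0" --pt "0 0 0 -0.5 0" --pt "0 0 0 0 0" --pt "0 0 0 0 0"

```text
t: 6.67
position: [0.4521, -0.2176, 0.1971]
tcp_rot: [[1.0, -0.002, -0.001], [-0.002, -1.0, 0.0], [-0.001, -0.0, -1.0]]
ft_force: [-0.1, 0.5, -2.4]
opening: 0.0239
finger_force: 30.0
```

```bash
cat >> m.py <<'E'
def inhand(p, x0=.03):
    # axis of the held mandrel in tool frame from the wrist depth: top line height and mid y
    K=p["camera_matrix"]; z=p["range_z"].astype(float); v,u=np.mgrid[0:400,0:640]
    c=np.stack([(u-K[0,2])/K[0,0]*z,(v-K[1,2])/K[1,1]*z,z,np.ones_like(z)],-1)@p["mount"].T
    c=c[(z>0)][:,:3]; c=c[(abs(c[:,1])<.03)&(abs(c[:,2]+.0187)<.045)&(c[:,0]>0.0)&(c[:,0]<.2)]
    out=[]
    for x in np.arange(.0,.19,.005):
        q=c[(c[:,0]>=x)&(c[:,0]<x+.005)]
        if len(q)>3:
            lo,hi=np.percentile(q[:,1],[2,98]); out.append((x+.0025,(lo+hi)/2,hi-lo,-np.percentile(q[:,2],10 if 0 else 5)))
    out=np.array(out)*1e3; print(out); return out
E
python3 - <<'E'
from m import *
p=wrist(); print(p["T"][:3,3],bot.state()["t"]); inhand(p)
cv2.imwrite("pics/w3.png",p["color"][:,:,::-1])
E
```

```text
[ 0.4521 -0.2176  0.1971] 6.7167
[[  2.5     -0.663   23.8889  53.6204]
 [  7.5     -0.7486  48.0478  63.1376]
 [ 12.5     -0.7612  50.4665  61.2669]
 [ 17.5     -0.7295  18.8754  28.1304]
 [ 22.5     -0.6813  15.3672  26.037 ]
 [ 27.5     -0.6742  15.2091  26.1274]
 [ 32.5     -0.6979  15.0521  26.1906]
 [ 37.5     -0.4903  38.957   39.7222]
 [ 42.5     -0.651   39.5848  39.597 ]
 [ 47.5     -0.6899  27.3266  32.744 ]
 [ 52.5     -0.7036  26.9879  32.931 ]
 [ 57.5     -0.6703  27.806   32.7986]
 [ 62.5     -0.6897  27.6814  32.7664]
 [ 67.5     -0.7199  27.4237  32.7864]
 [ 72.5     -0.6883  27.1538  32.8273]
 [ 77.5     -0.6718  22.6469  31.2194]
 [ 82.5     -0.6979  19.0561  28.0513]
 [ 87.5     -0.6982  18.7578  28.1068]
 [ 92.5     -0.7088  18.6504  28.1154]
 [ 97.5     -0.3422  19.0867  28.1371]
 [102.5     -0.7479  19.4868  28.0215]
 [107.5     -0.7905  19.1185  27.8922]
 [112.5     -0.5148  11.6293  25.6039]
 [117.5     -0.732    9.2778  23.1856]
 [122.5     -0.7271   9.1947  23.2542]
 [127.5     -0.7285   9.1164  23.1568]
 [132.5     -0.4516   9.6176  20.235 ]]
```

View pics/w3.png

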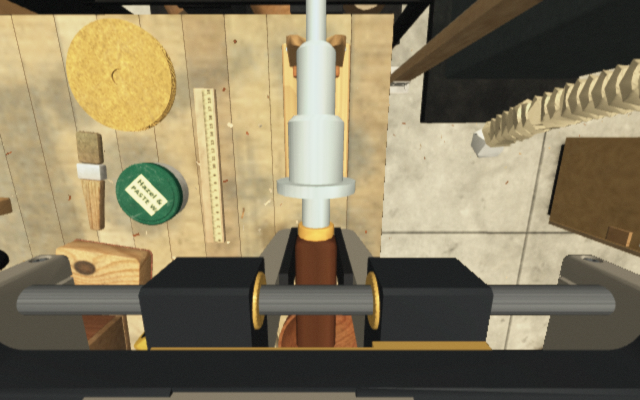

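No droop: the axis sits level, 18.1 mm above the TCP, and the mandrel origin is about 10.5 mm behind the TCP. Next I turn it to face the rack.

>>> play_rows --pt "0 0 0 -0.8 -0.06" --pt "0 0 0 -1 -0.1" --pt "0 0 0 -1 -0.11" --pt "0 0 0 -1 -0.11" --pt "0 0 0 -1 -0.11" --pt "0 0 0 -1 -0.11" --pt "0 0 0 -0.6 -0.11" --pt "0 0 0 -0.6 -0.11" --pt "0 0 0 0 -0.11" --pt "0 0 0 0 -0.11" --pt "0 0 0 0 -0.11" --pt "0 0 0 0 -0.11" --pt "0 0 0 0 -0.11" --pt "0 0 0 0 -0.11" --pt "0 0 0 0 -0.06" --pt "0 0 0 0 -0.03" --pt "0 0 0 0 0"

```text
t: 8.13
position: [0.4521, -0.2176, 0.2664]
tcp_rot: [[0.002, 1.0, -0.002], [1.0, -0.002, 0.001], [0.001, -0.002, -1.0]]
ft_force: [0.1, -0.0, -2.2]
opening: 0.0237
finger_force: 30.0
```

>>> play_rows --pt "0 1 0 0 0" --pt "0 2 0.5 0 0" --pt "0 2.5 0.6 0 0" --pt "0 2.5 0.6 0 0" --pt "0 2.5 0.6 0 0" --pt "0 2.5 0.6 0 0" --pt "0 2.5 0.6 0 0" --pt "0 2.5 0.6 0 0" --pt "0 2.5 0.6 0 0" --pt "0 2.5 0.6 0 0" --pt "0 2.5 0.6 0 0" --pt "0 2.5 0.6 0 0" --pt "0 2.5 0.6 0 0" --pt "0 2.5 0.5 0 0" --pt "0 2 0 0 0" --pt "0 1 0 0 0" --pt "0 0.5 0 0 0" --pt "0 0 0 0 0" --pt "0 0 0 0 0"

```text
t: 9.72
position: [0.5293, 0.1465, 0.2674]
tcp_rot: [[0.003, 1.0, -0.0], [1.0, -0.003, -0.001], [-0.001, -0.0, -1.0]]
ft_force: [-1.4, 0.1, -2.4]
opening: 0.0236
finger_force: 30.0
```

Run:
```python
from m import *
p=wrist(); print(p["T"],bot.state()["t"]); np.savez("p4.npz",**{k:v for k,v in p.items() if isinstance(v,np.ndarray)})
for o in ("ring_large","ring_medium","ring_small","rack","mandrel"):
    for r in bot.regions_of(o,p)[:2]:
        c=cloud(p,r["pixels"]); print(o,r["confidence"],r["box"],len(c),np.median(c,0),np.percentile(c,2,0),np.percentile(c,98,0))
cv2.imwrite("pics/w4.png",p["color"][:,:,::-1])
```

```text
[[ 0.0031  1.     -0.0005  0.5293]
 [ 1.     -0.0031 -0.0005  0.1465]
 [-0.0005 -0.0005 -1.      0.2674]
 [ 0.      0.      0.      1.    ]] 9.7667
ring_large 0.84 [346.9, 120.5, 401.7, 137.3] 733 [0.5962 0.2229 0.1081] [0.5714 0.2148 0.0643] [0.6267 0.232  0.114 ]
ring_medium 0.93 [183.8, 106.6, 211.2, 140.7] 680 [0.3639 0.2321 0.0418] [0.35   0.2108 0.009 ] [0.3766 0.2525 0.0515]
ring_medium 0.9 [237.9, 111.1, 281.2, 128.7] 535 [0.4658 0.2337 0.0964] [0.4417 0.226  0.065 ] [0.4858 0.2418 0.1014]
ring_small 0.31 [235.3, 93.3, 395.9, 159.0] 2262 [0.4938 0.2334 0.0536] [0.4248 0.1874 0.0082] [0.6376 0.2714 0.0569]
rack 0.8 [235.1, 93.8, 392.2, 155.0] 2078 [0.4833 0.229  0.0536] [0.4245 0.1894 0.0128] [0.6366 0.2713 0.0568]
mandrel 0.93 [277.2, 0.0, 356.8, 350.6] 13217 [0.5298 0.1988 0.2954] [0.5141 0.0949 0.28  ] [0.5458 0.273  0.3061]
```

View pics/w4.png

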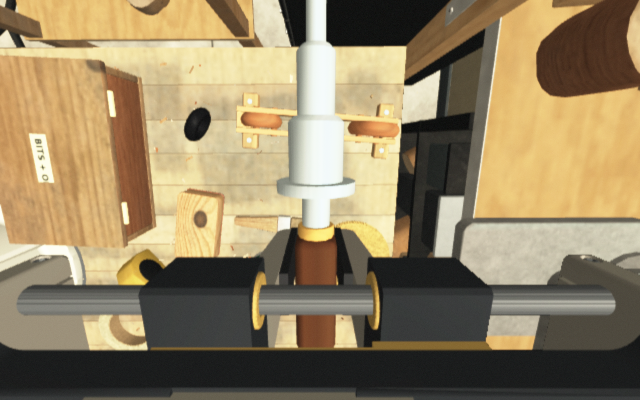

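The wrist view shows the large ring at (374,128), the medium at (261,120), and the small one hidden under the mandrel. The rack is slightly rotated. Look-alike check: the candidates for ring_medium are the black ring lying at (197,123) and the wooden one in the rack at (261,120). The wooden one in the rack fits. Next I fit the rack's yaw and the ring centres, and make a crop.

Run:
```python
from m import *
d=np.load("p4.npz"); p={k:d[k] for k in d.files}
cv2.imwrite("pics/crop4.png",cv2.resize(p["color"][85:165,170:410,::-1],None,fx=3.3,fy=3.3,interpolation=cv2.INTER_CUBIC))
c=cloud(p,np.ones((400,640),bool)); 
def rack(c,tag):
    q=c[(c[:,0]>.40)&(c[:,0]<.65)&(c[:,1]>.18)&(c[:,1]<.29)]
    r=q[(q[:,2]>.051)&(q[:,2]<.059)]; R=cv2.minAreaRect((r[:,:2]*1e3).astype(np.float32)); print(tag,"rails",R,np.median(r[:,2]))
    f=q[(q[:,2]>.012)&(q[:,2]<.024)]; print(" feet",cv2.minAreaRect((f[:,:2]*1e3).astype(np.float32)),np.median(f[:,2]))
    for n,a,b in (("large",.56,.64),("small",.51,.555),("medium",.43,.50)):
        t=q[(q[:,0]>a)&(q[:,0]<b)&(q[:,2]>.062)&(q[:,2]<.13)]
        if len(t)<20: continue
        h=np.percentile(t[:,2],97); u=t[t[:,2]>h-.008]
        print(" ",n,len(t),"x",np.percentile(t[:,0],[1,99]),"y",np.percentile(u[:,1],[2,98]),"ctr",(u.min(0)+u.max(0))/2,"top",h)
        pf=np.polyfit(u[:,0],u[:,1],1); print("    slope",pf[0])
rack(c,"wrist")
for n in ("scene","side"):
    s=bot.capture(n); rack(cloud(s,np.ones((400,640),bool)),n)
```

```text
wrist rails ((531.4141845703125, 229.2525634765625), (36.88272476196289, 216.36557006835938), 85.58233642578125) 0.05515572900696958
 feet ((531.5797119140625, 229.48394775390625), (77.93348693847656, 217.67376708984375), 85.50462341308594) 0.020242680383009748
  large 727 x [0.5707 0.628 ] y [0.2153 0.2308] ctr [0.6001 0.2236 0.1103] top 0.11378943534074563
    slope -0.06846305133292765
  medium 549 x [0.4397 0.4862] y [0.2271 0.2419] ctr [0.4619 0.2341 0.0977] top 0.10125362688139693
    slope -0.060759382439234094
scene rails ((528.8330078125, 228.45469665527344), (36.316734313964844, 217.22703552246094), 85.94684600830078) 0.05472131709911515
 feet ((527.283447265625, 228.01968383789062), (77.80853271484375, 217.86944580078125), 85.38555908203125) 0.019963457554261765
  large 478 x [0.5678 0.6244] y [0.2147 0.23  ] ctr [0.5975 0.2214 0.11  ] top 0.11311454701246886
    slope 0.04519422679804844
  small 215 x [0.5104 0.5443] y [0.221  0.2362] ctr [0.5276 0.2281 0.0851] top 0.08857574312148678
    slope 0.10845398858138537
  medium 412 x [0.434  0.4795] y [0.2249 0.2407] ctr [0.4577 0.2329 0.0976] top 0.10085319570363704
    slope 0.07870187205908499
side rails ((532.5191650390625, 231.48455810546875), (37.75175476074219, 216.84701538085938), 85.39166259765625) 0.05369408423052674
 feet ((532.5357055664062, 233.41578674316406), (76.47675323486328, 217.968994140625), 85.9283218383789) 0.01975932112449813
  large 532 x [0.5713 0.6299] y [0.2208 0.2339] ctr [0.602  0.226  0.1087] top 0.1115965033872334
    slope -0.04669919380548391
  small 223 x [0.5134 0.5496] y [0.2267 0.2409] ctr [0.5315 0.2337 0.0843] top 0.08752167060315086
    slope 0.03488576234223504
  medium 380 x [0.4378 0.4869] y [0.2324 0.2442] ctr [0.4618 0.2375 0.0962] top 0.09962067451488728
    slope -0.031045832843735018
```

View pics/crop4.png

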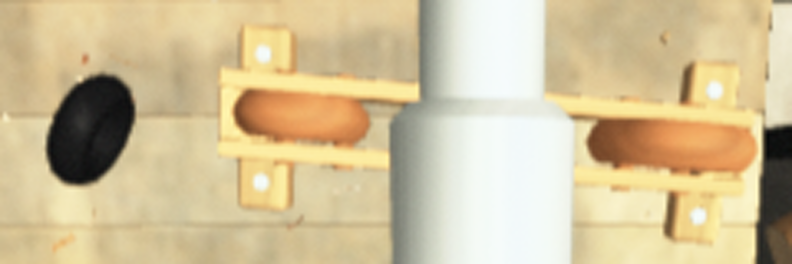

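The crop shows the wooden medium ring in the rack at (261,120) and the black look-alike lying at (197,123), which I leave alone. The rack yaw gives a threading direction of 85.55°. Ring centres are large (.6013,.2240), small (.5315,.2294) and medium (.4617,.2348), and their heights agree with the text.

>>> play_rows --pt "0 0 0 0 0.04" --pt "0 0 0 0 0.035" --pt "0 -1 0.6 0 0" --pt "0 -2 1.2 0 0" --pt "0 -2.5 1.5 0 0" --pt "0 -2.5 1.5 0 0" --pt "0 -2 1.2 0 0" --pt "0 -1.2 0.6 0 0" --pt "0 0 0 1 0" --pt "0 0 0 2 0" --pt "0 0 0 2.5 0" --pt "0 0 0 2.5 0" --pt "0 0 0 2.5 0" --pt "0 0 0 2.5 0" --pt "0 0 0 2.5 0" --pt "0 0 0 2 0" --pt "0 0 0 1.5 0" --pt "0 0 0 1.3 0" --pt "0 0 0 0 0" --pt "0 0 0 0 0"

```text
t: 11.78
position: [0.5857, 0.0307, 0.0638]
tcp_rot: [[0.077, 0.997, -0.002], [0.997, -0.077, 0.0], [-0.0, -0.002, -1.0]]
ft_force: [0.7, 0.6, -2.3]
opening: 0.0239
finger_force: 30.0
```

```bash
cat > g.py <<'E'
from m import *
n=np.array([np.cos(np.radians(85.55)),np.sin(np.radians(85.55))]); e=np.array([n[1],-n[0]])
R={"large":(.6013,.2240,.082),"medium":(.4617,.2348,.0755),"small":(.5315,.2294,.069)}
def err(ring,dz=.0):
    s=bot.state(); X=s["tcp_rot"][:,0]; Y=s["tcp_rot"][:,1]; t=s["position"]; r=np.array(R[ring])
    yaw=np.degrees(np.arctan2(X[1],X[0])); d=r[:2]-t[:2]
    print("t %.2f yaw err %.2f deg (roll %.3f) | m of ring centre now %.1f mm | lateral tool-y to go %.1f mm | z down to go %.1f mm"%(s["t"],yaw-85.55,np.radians(yaw-85.55),d@X[:2]*1e3+10.5,d@Y[:2]*1e3,(t[2]+.0181-r[2]-dz)*1e3))
E
python3 - <<'E'
from g import *
err("large"); p=wrist(); o=inhand(p)
s=bot.capture("side"); cv2.imwrite("pics/s5.png",s["color"][190:310,200:420,::-1].repeat(3,0).repeat(3,1))
E
```

```text
t 11.78 yaw err 0.02 deg (roll 0.000) | m of ring centre now 204.5 mm | lateral tool-y to go 0.6 mm | z down to go -0.1 mm
[[  2.5      0.3511  23.8956  53.2049]
 [  7.5      0.5378  45.5866  63.3226]
 [ 12.5      0.2645  50.5389  61.3503]
 [ 17.5      0.3471  19.007   28.1197]
 [ 22.5      0.371   15.4115  26.0463]
 [ 27.5      0.3737  15.2264  25.8655]
 [ 32.5      0.3618  15.0723  25.9556]
 [ 37.5      0.5482  38.9482  39.6417]
 [ 42.5      0.3404  39.6319  39.467 ]
 [ 47.5      0.3211  27.279   32.9544]
 [ 52.5      0.3592  27.0633  32.9907]
 [ 57.5      0.3475  27.8233  32.8981]
 [ 62.5      0.3381  27.7005  33.0085]
 [ 67.5      0.3664  27.4738  32.8219]
 [ 72.5      0.347   27.1595  32.7499]
 [ 77.5      0.3743  23.4502  31.8456]
 [ 82.5      0.3252  19.0504  28.0006]
 [ 87.5      0.3267  18.8221  27.9729]
 [ 92.5      0.3302  18.5978  28.0403]
 [ 97.5      0.6909  19.1713  27.9755]
 [102.5      0.268   19.5326  27.9415]
 [107.5      0.4342  19.0452  27.9002]
 [112.5      0.2265  12.273   25.9534]
 [117.5      0.3145   9.289   23.038 ]
 [122.5      0.3128   9.1981  23.2717]
 [127.5      0.3148   9.12    23.2384]
 [132.5      0.6114   8.4473  21.1045]]
```

View pics/s5.png

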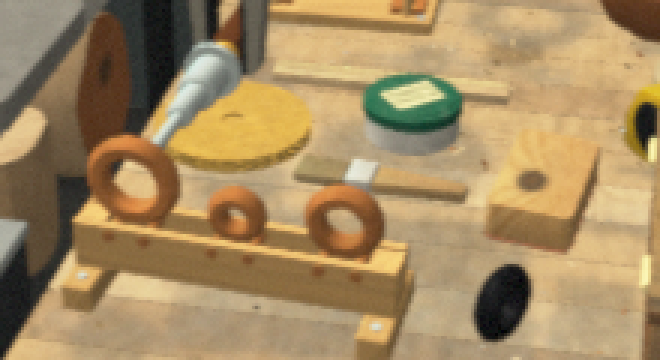

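>>> play_rows --pt "0 0.5 0.05 0 0" --pt "0 1 0 0 0" --pt "0 1.2 0 0 0" --pt "0 1.2 0 0 0" --pt "0 1.2 0 0 0" --pt "0 1.2 0 0 0" --pt "0 1.2 0 0 0" --pt "0 1.2 0 0 0" --pt "0 1.2 0 0 0" --pt "0 1.2 0 0 0" --pt "0 1 0 0 0" --pt "0 0.8 0 0 0" --pt "0 0.6 0 0 0" --pt "0 0.4 0 0 0" --pt "0 0 0 0 0" --pt "0 0 0 0 0"

```text
t: 13.22
position: [0.598, 0.1686, 0.0645]
tcp_rot: [[0.078, 0.997, -0.0], [0.997, -0.078, -0.0], [-0.0, -0.0, -1.0]]
ft_force: [0.4, 0.4, -2.3]
opening: 0.0235
finger_force: 30.0
```

```bash
cat >> g.py <<'E'
def rings(p):
    K=p["camera_matrix"]; z=p["range_z"].astype(float); v,u=np.mgrid[0:400,0:640]
    c=(np.stack([(u-K[0,2])/K[0,0]*z,(v-K[1,2])/K[1,1]*z,z,np.ones_like(z)],-1)@p["mount"].T)[z>0][:,:3]*1e3
    c=c[(abs(c[:,1])<36)&(c[:,0]>20)&(abs(c[:,2]+18)<50)]
    for x in np.arange(20,180,3):
        q=c[(c[:,0]>=x)&(c[:,0]<x+3)]
        q=q[(-q[:,2]>10)] 
        if len(q)>3: print("m %.0f y %.1f..%.1f top %.1f"%(x+1.5+10.5,*np.percentile(q[:,1],[2,98]),np.percentile(-q[:,2],97)-18.1),end="; ")
    print()
E
python3 - <<'E'
from g import *
err("large"); rings(wrist())
E
```

```text
t 13.22 yaw err -0.01 deg (roll -0.000) | m of ring centre now 66.0 mm | lateral tool-y to go -1.0 mm | z down to go 0.6 mm
m 32 y -7.3..8.1 top 8.0; m 35 y -7.3..8.0 top 8.1; m 38 y -7.3..7.9 top 8.2; m 41 y -7.2..7.9 top 8.1; m 44 y -7.1..7.5 top 8.2; m 47 y -17.1..12.0 top 21.3; m 50 y -19.3..20.0 top 21.8; m 53 y -19.4..20.2 top 21.7; m 56 y -16.3..16.7 top 22.7; m 59 y -25.5..23.3 top 29.0; m 62 y -27.7..25.6 top 30.8; m 65 y -28.9..26.6 top 31.6; m 68 y -29.1..26.6 top 31.1; m 71 y -27.5..25.3 top 29.9; m 74 y -25.0..22.3 top 27.2; m 77 y -13.5..14.0 top 14.8; m 80 y -13.4..14.0 top 15.0; m 83 y -13.3..13.9 top 15.0; m 86 y -12.6..13.2 top 14.7; m 89 y -9.7..10.4 top 12.1; m 92 y -9.2..9.9 top 9.9; m 95 y -9.2..9.8 top 9.9; m 98 y -9.1..9.8 top 10.3; m 101 y -9.0..9.6 top 10.2; m 104 y -8.9..9.6 top 10.0; m 107 y -8.8..10.2 top 10.1; m 110 y -9.5..10.0 top 10.1; m 113 y -9.5..10.1 top 10.1; m 116 y -9.4..9.8 top 10.1; m 119 y -8.8..9.6 top 10.0; m 122 y -6.8..6.9 top 8.1; m 125 y -4.3..5.0 top 5.2; m 128 y -4.3..5.0 top 5.3; m 131 y -4.3..4.9 top 5.5; m 134 y -4.3..4.9 top 5.2; m 137 y -4.3..4.9 top 5.6; m 140 y -4.2..4.9 top 5.1;
```

The large ring is on its step at m≈66, 1.5 mm off the axis. I lift it gently.

>>> play_rows --pt "0 0.1 -0.1 -0.2 0" --pt "0 0.1 0 -0.3 0" --pt "0 0 0 -0.4 0" --pt "0 0 0 -0.6 0" --pt "0 0 0 -0.8 0" --pt "0 0 0 -0.9 0" --pt "0 0 0 -0.9 0" --pt "0 0 0 -0.7 0" --pt "0 0 0 -0.5 0" --pt "0 0 0 -0.3 0" --pt "0 0 0 0 0" --pt "0 0 0 0 0" --pt "0 0 0 0 0" --pt "0 0 0 0 0"

```text
t: 14.43
position: [0.5968, 0.1707, 0.12]
tcp_rot: [[0.078, 0.997, -0.001], [0.997, -0.078, -0.0], [-0.0, -0.001, -1.0]]
ft_force: [-0.4, 0.3, -2.6]
opening: 0.0236
finger_force: 30.0
```

Run:
```python
from g import *
err("large"); rings(wrist())
```

```text
t 14.43 yaw err -0.02 deg (roll -0.000) | m of ring centre now 64.0 mm | lateral tool-y to go 0.3 mm | z down to go 56.1 mm
m 32 y -7.3..8.1 top 7.8; m 35 y -7.3..8.0 top 8.3; m 38 y -7.3..8.0 top 7.9; m 41 y -7.2..7.9 top 8.3; m 44 y -6.8..7.9 top 8.0; m 47 y -15.2..21.0 top 21.0; m 50 y -19.5..19.6 top 21.7; m 53 y -19.3..20.0 top 21.7; m 56 y -21.5..22.7 top 24.1; m 59 y -24.4..26.0 top 26.9; m 62 y -26.4..27.5 top 28.1; m 65 y -27.3..28.6 top 28.6; m 68 y -27.0..27.8 top 27.9; m 71 y -25.3..26.5 top 26.0; m 74 y -20.7..22.0 top 19.1; m 77 y -13.5..14.1 top 14.8; m 80 y -13.4..14.0 top 15.1; m 83 y -13.3..13.9 top 14.7; m 86 y -12.7..13.2 top 14.6; m 89 y -9.7..10.3 top 12.0; m 92 y -9.2..9.9 top 10.2; m 95 y -9.1..9.8 top 10.0; m 98 y -9.1..9.8 top 10.0; m 101 y -9.1..9.7 top 10.1; m 104 y -8.9..9.6 top 10.0; m 107 y -8.9..10.2 top 10.0; m 110 y -8.9..10.0 top 10.0; m 113 y -9.2..10.1 top 10.1; m 116 y -9.5..10.0 top 9.8; m 119 y -9.0..9.4 top 9.9; m 122 y -6.3..7.4 top 8.2; m 125 y -4.4..5.0 top 5.3; m 128 y -4.4..5.0 top 5.4; m 131 y -4.3..4.9 top 5.2; m 134 y -4.3..4.9 top 5.3; m 137 y -4.2..4.9 top 5.2; m 140 y -4.2..4.8 top 5.3;
```

>>> play_rows --pt "0 -0.3 0 0 0" --pt "0 -0.6 0 0 0" --pt "0 -0.9 0 0 0" --pt "0 -1.2 0 0 0" --pt "0 -1.3 0 0 0" --pt "0 -1.3 0 0 0" --pt "0 -1.3 -0.3 0 0" --pt "0 -1.3 -0.6 0 0" --pt "0 -1.3 -0.9 0 0" --pt "0 -1.3 -1.2 0 0" --pt "0 -1.2 -1.4 0 0" --pt "0 -0.9 -1.4 0 0" --pt "0 -0.6 -1.3 0 0" --pt "0 -0.3 -1.3 0 0" --pt "0 -0.3 -1.3 0 0" --pt "0 0 -1.3 0 0" --pt "0 0 -1.2 0 0" --pt "0 0 -0.9 0 0" --pt "0 0 -0.6 0 0" --pt "0 0 -0.3 0 0"

```text
t: 16.15
position: [0.4458, 0.0411, 0.1207]
tcp_rot: [[0.078, 0.997, -0.0], [0.997, -0.078, 0.0], [0.0, -0.0, -1.0]]
ft_force: [0.4, -0.4, -2.8]
opening: 0.0237
finger_force: 30.0
```

>>> play_rows --pt "0 0 0 0.3 0" --pt "0 0 0 0.6 0" --pt "0 0 0 0.8 0" --pt "0 0 0 0.9 0" --pt "0 0 0 0.9 0" --pt "0 0 0 0.9 0" --pt "0 0 0 0.8 0" --pt "0 0 0 0.6 0" --pt "0 0 0 0.3 0" --pt "0 0 0 0.1 0" --pt "0 0 0 0 0" --pt "0 0 0 0 0"

```text
t: 17.15
position: [0.4469, 0.0412, 0.0588]
tcp_rot: [[0.078, 0.997, 0.0], [0.997, -0.078, 0.0], [0.0, 0.0, -1.0]]
ft_force: [0.0, -0.0, -1.7]
opening: 0.0238
finger_force: 30.0
```

Run:
```python
from g import *
err("medium"); rings(wrist())
s=bot.capture("side"); cv2.imwrite("pics/s6.png",s["color"][190:310,200:420,::-1].repeat(3,0).repeat(3,1))
```

```text
t 17.15 yaw err -0.02 deg (roll -0.000) | m of ring centre now 204.7 mm | lateral tool-y to go -0.3 mm | z down to go 1.4 mm
m 32 y -7.3..8.1 top 8.2; m 35 y -7.3..8.0 top 8.3; m 38 y -7.3..8.0 top 8.0; m 41 y -7.2..7.9 top 8.1; m 44 y -7.2..7.5 top 8.0; m 47 y -18.6..17.4 top 21.1; m 50 y -19.4..20.2 top 21.8; m 53 y -19.3..20.1 top 21.7; m 56 y -22.0..22.9 top 24.1; m 59 y -24.5..25.4 top 27.0; m 62 y -26.3..28.0 top 28.1; m 65 y -27.4..28.4 top 28.8; m 68 y -26.9..27.9 top 27.9; m 71 y -25.3..26.5 top 26.0; m 74 y -20.6..21.8 top 19.3; m 77 y -13.4..14.2 top 14.8; m 80 y -13.3..14.0 top 15.0; m 83 y -13.2..14.0 top 14.9; m 86 y -12.7..13.2 top 14.6; m 89 y -9.4..10.4 top 12.4; m 92 y -9.2..9.9 top 10.2; m 95 y -9.1..9.8 top 10.0; m 98 y -9.1..9.7 top 9.9; m 101 y -9.0..9.7 top 10.0; m 104 y -8.5..9.6 top 10.0; m 107 y -8.8..10.1 top 10.3; m 110 y -9.4..10.0 top 10.2; m 113 y -9.5..10.1 top 10.1; m 116 y -9.4..10.0 top 10.0; m 119 y -8.8..9.4 top 10.0; m 122 y -6.7..7.4 top 8.5; m 125 y -4.4..5.0 top 5.3; m 128 y -4.3..5.0 top 5.3; m 131 y -4.3..4.9 top 5.3; m 134 y -4.3..4.9 top 5.0; m 137 y -4.3..4.9 top 5.3; m 140 y -4.2..4.9 top 5.1;
```

View pics/s6.png

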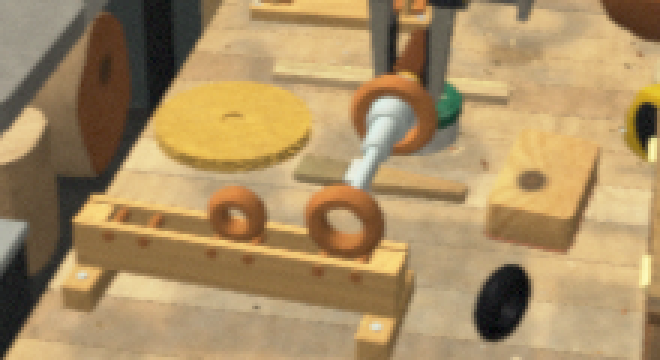

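The crop shows the large ring hanging on the mandrel at (392,115), with the tip lined up behind the medium ring at (343,222). I thread it.

>>> play_rows --pt "0 0.3 -0.05 0.05 0" --pt "0 0.6 0 0.05 0" --pt "0 0.9 0 0 0" --pt "0 0.9 0 0 0" --pt "0 0.9 0 0 0" --pt "0 0.9 0 0 0" --pt "0 0.9 0 0 0" --pt "0 0.9 0 0 0" --pt "0 0.9 0 0 0" --pt "0 0.9 0 0 0" --pt "0 0.7 0 0 0" --pt "0 0.6 0 0 0" --pt "0 0.5 0 0 0" --pt "0 0.4 0 0 0" --pt "0 0.3 0 0 0" --pt "0 0 0 0 0" --pt "0 0 0 0 0"

```text
t: 18.67
position: [0.4543, 0.1468, 0.0576]
tcp_rot: [[0.078, 0.997, -0.0], [0.997, -0.078, -0.0], [-0.0, -0.0, -1.0]]
ft_force: [-0.1, -0.4, -3.0]
opening: 0.0237
finger_force: 30.0
```

Run:
```python
from g import *
err("medium"); rings(wrist())
```

```text
t 18.67 yaw err -0.01 deg (roll -0.000) | m of ring centre now 98.8 mm | lateral tool-y to go 0.5 mm | z down to go 0.2 mm
m 32 y -7.3..8.1 top 7.9; m 35 y -7.3..8.0 top 8.2; m 38 y -7.3..7.9 top 8.1; m 41 y -7.1..8.0 top 7.9; m 44 y -7.2..7.5 top 8.1; m 47 y -18.6..19.2 top 21.0; m 50 y -19.4..19.6 top 21.9; m 53 y -19.3..20.0 top 21.8; m 56 y -21.5..22.2 top 24.3; m 59 y -25.2..25.4 top 26.8; m 62 y -26.5..27.3 top 28.2; m 65 y -27.5..28.4 top 28.7; m 68 y -26.8..27.8 top 28.0; m 71 y -25.2..26.1 top 26.2; m 74 y -21.3..21.9 top 19.1; m 77 y -13.5..14.1 top 14.9; m 80 y -13.4..14.0 top 15.2; m 83 y -13.3..13.9 top 15.0; m 86 y -12.7..13.4 top 14.7; m 89 y -10.0..12.3 top 12.4; m 92 y -20.4..20.9 top 23.5; m 95 y -22.4..22.9 top 25.3; m 98 y -22.8..23.3 top 26.2; m 101 y -22.0..22.4 top 25.7; m 104 y -20.6..20.4 top 24.5; m 107 y -18.3..18.3 top 22.1; m 110 y -8.4..9.5 top 10.2; m 113 y -9.2..10.1 top 10.1; m 116 y -9.4..10.0 top 10.1; m 119 y -9.0..9.4 top 10.0; m 122 y -6.2..6.9 top 8.4; m 125 y -4.3..5.0 top 5.1; m 128 y -4.3..5.0 top 5.2; m 131 y -4.3..4.9 top 5.4; m 134 y -4.3..4.9 top 5.5; m 137 y -4.2..4.9 top 5.3; m 140 y -4.2..4.9 top 4.9;
```

>>> play_rows --pt "0 0 0 -0.2 0" --pt "0 0 0 -0.3 0" --pt "0 0 0 -0.4 0" --pt "0 0 0 -0.6 0" --pt "0 0 0 -0.8 0" --pt "0 0 0 -0.9 0" --pt "0 0 0 -0.9 0" --pt "0 0 0 -0.7 0" --pt "0 0 0 -0.5 0" --pt "0 0 0 -0.3 0" --pt "0 0 0 0 0" --pt "0 0 0 0 0" --pt "0 0 0 0 0" --pt "0 0 0 0 0"

```text
t: 19.88
position: [0.454, 0.1467, 0.1132]
tcp_rot: [[0.078, 0.997, -0.001], [0.997, -0.078, -0.0], [-0.0, -0.001, -1.0]]
ft_force: [-0.1, 0.4, -3.4]
opening: 0.024
finger_force: 30.0
```

Run:
```python
from g import *
err("medium"); rings(wrist())
```

```text
t 19.88 yaw err -0.02 deg (roll -0.000) | m of ring centre now 98.9 mm | lateral tool-y to go 0.8 mm | z down to go 55.8 mm
m 32 y -7.3..8.1 top 7.9; m 35 y -7.3..8.0 top 8.1; m 38 y -7.2..7.9 top 8.1; m 41 y -7.2..7.9 top 8.1; m 44 y -6.8..7.5 top 8.0; m 47 y -19.6..15.8 top 21.0; m 50 y -18.9..20.0 top 21.8; m 53 y -19.3..20.1 top 21.5; m 56 y -21.5..22.0 top 24.4; m 59 y -24.9..25.8 top 27.0; m 62 y -27.0..27.4 top 28.1; m 65 y -27.6..28.4 top 28.8; m 68 y -27.1..27.8 top 28.0; m 71 y -25.5..26.1 top 26.2; m 74 y -21.2..22.0 top 19.2; m 77 y -13.4..14.1 top 14.9; m 80 y -13.3..14.0 top 14.8; m 83 y -13.2..13.9 top 14.8; m 86 y -12.6..13.3 top 14.7; m 89 y -9.7..10.3 top 12.3; m 92 y -20.3..20.7 top 19.5; m 95 y -22.3..22.9 top 21.7; m 98 y -23.0..23.7 top 22.8; m 101 y -22.0..22.5 top 22.4; m 104 y -20.1..20.8 top 21.4; m 107 y -17.8..18.6 top 18.8; m 110 y -8.8..9.5 top 10.1; m 113 y -9.3..9.9 top 9.9; m 116 y -9.4..10.1 top 10.0; m 119 y -8.9..9.5 top 9.8; m 122 y -6.7..7.3 top 8.3; m 125 y -4.4..5.0 top 5.1; m 128 y -4.3..5.0 top 5.3; m 131 y -4.3..4.9 top 5.2; m 134 y -4.3..4.9 top 5.1; m 137 y -4.3..4.9 top 4.9; m 140 y -4.3..4.9 top 5.1;
```

>>> play_rows --pt "0 -0.3 0 0 0" --pt "0 -0.6 0 0 0" --pt "0 -0.9 0 0 0" --pt "0 -1 0 0 0" --pt "0 -1 0 0 0" --pt "0 -1 0.3 0 0" --pt "0 -1 0.5 0 0" --pt "0 -1 0.7 0 0" --pt "0 -1 0.8 0 0" --pt "0 -1 0.8 0 0" --pt "0 -0.9 0.8 0 0" --pt "0 -0.6 0.8 0 0" --pt "0 -0.3 0.8 0 0" --pt "0 0 0.7 0 0" --pt "0 0 0.5 0 0" --pt "0 0 0.3 0 0" --pt "0 0 0 0 0"

```text
t: 21.35
position: [0.5166, 0.0361, 0.1135]
tcp_rot: [[0.078, 0.997, 0.0], [0.997, -0.078, 0.0], [0.0, 0.0, -1.0]]
ft_force: [0.5, -0.1, -2.8]
opening: 0.0238
finger_force: 30.0
```

>>> play_rows --pt "0 0 0 0.3 0" --pt "0 0 0 0.6 0" --pt "0 0 0 0.8 0" --pt "0 0 0 0.9 0" --pt "0 0 0 0.9 0" --pt "0 0 0 0.9 0" --pt "0 0 0 0.8 0" --pt "0 0 0 0.6 0" --pt "0 0 0 0.3 0" --pt "0 0 0 0.1 0" --pt "0 0 0 0 0" --pt "0 0 0 0 0"

```text
t: 22.35
position: [0.5162, 0.0357, 0.0518]
tcp_rot: [[0.078, 0.997, 0.0], [0.997, -0.078, 0.0], [0.0, 0.0, -1.0]]
ft_force: [-0.8, 0.6, -1.9]
opening: 0.024
finger_force: 30.0
```

Run:
```python
from g import *
err("small"); p=wrist(); rings(p)
c=cloud(p,np.ones((400,640),bool))
q=c[(c[:,0]>.50)&(c[:,0]<.56)&(c[:,1]>.2)&(c[:,1]<.26)&(c[:,2]>.062)&(c[:,2]<.1)]; print("small pts",len(q), q.min(0) if len(q) else '', q.max(0) if len(q) else '')
for n in ("side","scene"):
    s=bot.capture(n); c=cloud(s,np.ones((400,640),bool))
    q=c[(c[:,0]>.50)&(c[:,0]<.56)&(c[:,1]>.215)&(c[:,1]<.25)&(c[:,2]>.062)&(c[:,2]<.1)]; print(n,len(q),(np.percentile(q,2,0)+np.percentile(q,98,0))/2)
    if n=="side": cv2.imwrite("pics/s7.png",s["color"][190:310,200:420,::-1].repeat(3,0).repeat(3,1))
```

```text
t 22.35 yaw err -0.02 deg (roll -0.000) | m of ring centre now 204.8 mm | lateral tool-y to go 0.2 mm | z down to go 0.9 mm
m 32 y -7.3..8.1 top 8.0; m 35 y -7.3..8.0 top 7.9; m 38 y -7.3..8.0 top 8.1; m 41 y -7.2..7.9 top 7.9; m 44 y -6.8..7.5 top 8.1; m 47 y -15.1..17.1 top 21.0; m 50 y -19.4..20.1 top 21.8; m 53 y -19.4..20.0 top 21.7; m 56 y -22.0..22.1 top 24.2; m 59 y -24.9..25.5 top 26.8; m 62 y -26.6..27.4 top 28.3; m 65 y -27.9..28.4 top 28.8; m 68 y -27.1..27.8 top 27.9; m 71 y -25.4..25.9 top 26.2; m 74 y -21.2..21.9 top 19.6; m 77 y -13.4..14.1 top 14.9; m 80 y -13.3..14.0 top 15.1; m 83 y -13.2..13.9 top 14.8; m 86 y -12.6..13.2 top 14.7; m 89 y -9.4..10.4 top 11.8; m 92 y -20.7..20.3 top 19.6; m 95 y -22.9..22.5 top 21.6; m 98 y -23.1..23.0 top 22.7; m 101 y -22.8..22.0 top 22.5; m 104 y -20.9..20.2 top 21.2; m 107 y -18.3..18.6 top 18.8; m 110 y -8.3..9.5 top 9.9; m 113 y -9.5..10.2 top 10.2; m 116 y -9.4..9.7 top 10.2; m 119 y -8.9..9.6 top 9.7; m 122 y -6.3..7.4 top 7.9; m 125 y -4.4..5.0 top 5.1; m 128 y -4.3..5.0 top 5.0; m 131 y -4.3..4.9 top 5.4; m 134 y -4.3..4.9 top 5.3; m 137 y -4.3..4.9 top 5.3; m 140 y -4.2..4.9 top 5.2; 
small pts 0  
side 219 [0.5314 0.234  0.0752]
scene 213 [0.5263 0.2293 0.0761]
```

View pics/s7.png

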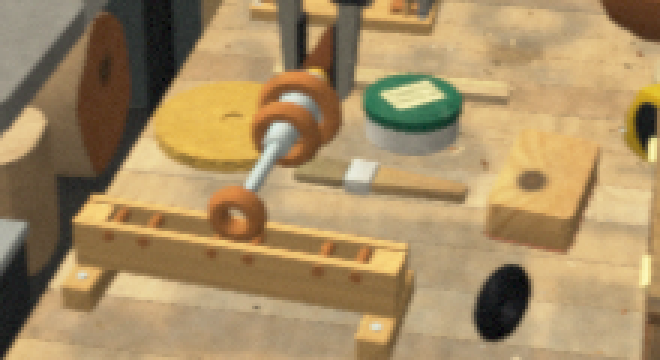

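Both rings are on their steps, with the tip pointing at the small ring's hole at (237,213). I thread the last one.

>>> play_rows --pt "0 0.2 0 0.05 0" --pt "0 0.4 0 0.05 0" --pt "0 0.5 0 0 0" --pt "0 0.6 0 0 0" --pt "0 0.6 0 0 0" --pt "0 0.7 0 0 0" --pt "0 0.7 0 0 0" --pt "0 0.7 0 0 0" --pt "0 0.7 0 0 0" --pt "0 0.7 0 0 0" --pt "0 0.5 0 0 0" --pt "0 0.4 0 0 0" --pt "0 0.3 0 0 0" --pt "0 0.2 0 0 0" --pt "0 0 0 0 0" --pt "0 0 0 0 0"

```text
t: 23.83
position: [0.5215, 0.1074, 0.0506]
tcp_rot: [[0.078, 0.997, -0.0], [0.997, -0.078, -0.0], [-0.0, -0.0, -1.0]]
ft_force: [-0.0, -0.2, -2.5]
opening: 0.0237
finger_force: 30.0
```

```bash
sed -i 's/c\[:,0\]>20/c[:,0]>20/; s/print("m %.0f/(x>40) and print("m %.0f/' g.py
python3 - <<'E'
from g import *
err("small"); print(bot.state()["ft_force"]); rings(wrist())
s=bot.capture("side"); cv2.imwrite("pics/s8.png",s["color"][190:310,200:420,::-1].repeat(3,0).repeat(3,1))
E
```

```text
t 23.83 yaw err -0.01 deg (roll -0.000) | m of ring centre now 132.9 mm | lateral tool-y to go 0.5 mm | z down to go -0.3 mm
[-0.0421 -0.2493 -2.5318]
m 53 y -19.5..20.2 top 21.6; m 56 y -22.3..22.5 top 23.8; m 59 y -24.7..25.4 top 27.0; m 62 y -26.4..27.7 top 28.2; m 65 y -27.7..28.6 top 28.7; m 68 y -26.9..27.7 top 27.8; m 71 y -25.2..26.2 top 26.0; m 74 y -21.4..21.9 top 19.2; m 77 y -13.5..14.2 top 15.0; m 80 y -13.3..14.0 top 15.1; m 83 y -13.2..14.0 top 14.9; m 86 y -12.7..13.3 top 14.8; m 89 y -9.7..10.1 top 12.1; m 92 y -20.1..20.9 top 19.8; m 95 y -22.2..22.8 top 21.8; m 98 y -22.8..23.6 top 22.8; m 101 y -21.8..22.7 top 22.5; m 104 y -20.0..21.3 top 21.3; m 107 y -17.9..18.9 top 19.0; m 110 y -8.9..9.5 top 10.3; m 113 y -9.5..9.9 top 10.0; m 116 y -9.1..9.7 top 10.4; m 119 y -9.0..9.7 top 10.0; m 122 y -6.3..6.9 top 8.5; m 125 y -13.7..14.3 top 15.7; m 128 y -16.3..16.7 top 18.6; m 131 y -17.8..18.1 top 20.4; m 134 y -18.4..18.5 top 20.2; m 137 y -17.4..18.0 top 13.9;
```

View pics/s8.png

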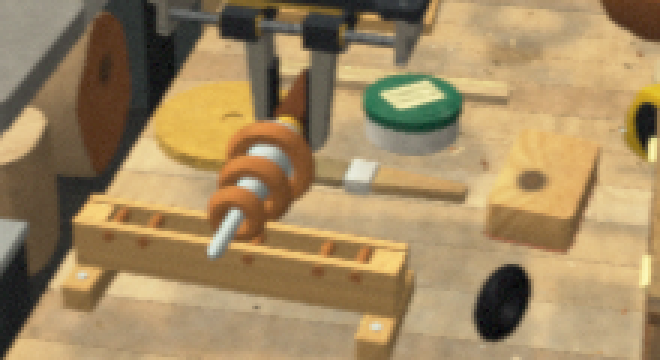

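>>> play_rows --pt "0 0 0 -0.2 0" --pt "0 0 0 -0.3 0" --pt "0 0 0 -0.4 0" --pt "0 0 0 -0.6 0" --pt "0 0 0 -0.8 0" --pt "0 0 0 -1 0" --pt "0 0 0 -1 0" --pt "0 0 0 -1 0" --pt "0 0 0 -1 0" --pt "0 0 0 -1 0" --pt "0 0 0 -1 0" --pt "0 0 0 -1 0" --pt "0 0 0 -1 0" --pt "0 0 0 -0.8 0" --pt "0 0 0 -0.6 0" --pt "0 0 0 -0.5 0" --pt "0 0 0 -0.3 0" --pt "0 0 0 0 0" --pt "0 0 0 0 0" --pt "0 0 0 0 0"

```text
t: 25.6
position: [0.5212, 0.1074, 0.1751]
tcp_rot: [[0.078, 0.997, -0.001], [0.997, -0.078, -0.0], [-0.0, -0.001, -1.0]]
ft_force: [-0.3, -0.5, -3.1]
opening: 0.0238
finger_force: 30.0
```

Run:
```python
from g import *
err("small"); rings(wrist())
```

```text
t 25.60 yaw err -0.02 deg (roll -0.000) | m of ring centre now 132.9 mm | lateral tool-y to go 0.8 mm | z down to go 124.2 mm
m 53 y -19.3..20.1 top 21.5; m 56 y -21.7..22.1 top 23.8; m 59 y -24.6..25.3 top 27.0; m 62 y -26.2..28.0 top 28.2; m 65 y -27.2..28.6 top 28.7; m 68 y -27.0..27.8 top 27.9; m 71 y -25.2..26.3 top 26.0; m 74 y -20.7..22.0 top 19.7; m 77 y -13.4..14.0 top 14.9; m 80 y -13.3..14.0 top 14.9; m 83 y -13.2..13.9 top 14.9; m 86 y -12.7..13.3 top 14.8; m 89 y -9.7..10.4 top 11.8; m 92 y -20.5..20.4 top 19.9; m 95 y -22.6..22.4 top 21.6; m 98 y -23.3..23.2 top 22.8; m 101 y -22.3..22.3 top 22.4; m 104 y -20.6..20.8 top 21.3; m 107 y -17.9..18.5 top 18.6; m 110 y -8.8..9.5 top 10.2; m 113 y -9.1..10.1 top 10.1; m 116 y -9.4..9.7 top 10.0; m 119 y -8.7..9.7 top 10.1; m 122 y -6.7..7.4 top 7.8; m 125 y -13.6..14.3 top 11.2; m 128 y -16.2..17.0 top 14.2; m 131 y -17.5..18.3 top 16.0; m 134 y -17.9..18.6 top 16.5; m 137 y -17.2..18.0 top 14.4; m 140 y -15.6..16.9 top 7.4;
```

All three hang on their own steps (m ≈ 65, 98.5, 133). I bring the mandrel back towards the stand.

>>> play_rows --pt "0 -0.3 0 0 0" --pt "0 -0.6 0 0 0" --pt "0 -0.9 0 0 0" --pt "0 -1.2 -0.1 0 0" --pt "0 -1.5 -0.2 0 0" --pt "0 -1.8 -0.3 0 0" --pt "0 -2 -0.4 0 0" --pt "0 -2 -0.5 0 0" --pt "0 -2 -0.5 0 0" --pt "0 -2 -0.5 0 0" --pt "0 -2 -0.5 0 0" --pt "0 -2 -0.5 0 0" --pt "0 -2 -0.4 0 0" --pt "0 -2 -0.3 0 0" --pt "0 -2 -0.2 0 0" --pt "0 -2 0 0 0" --pt "0 -2 0 0 0" --pt "0 -1.7 0 0 0" --pt "0 -1.4 0 0 0" --pt "0 -1 0 0 0"

```text
t: 27.32
position: [0.4516, -0.2142, 0.1757]
tcp_rot: [[0.079, 0.997, 0.0], [0.997, -0.079, -0.0], [-0.0, 0.0, -1.0]]
ft_force: [1.0, -0.0, -3.5]
opening: 0.024
finger_force: 30.0
```

>>> play_rows --pt "0 -0.6 0 0 0.03" --pt "0 -0.2 0 0 0.05" --pt "0 0 0 0 0.07" --pt "0 0 0 0 0.08" --pt "0 0 0 0 0.1" --pt "0 0 0 0 0.1" --pt "0 0 0 0 0.1" --pt "0 0 0 0 0.1" --pt "0 0 0 0 0.1" --pt "0 0 0 0 0.1" --pt "0 0 0 0 0.1" --pt "0 0 0 0 0.1" --pt "0 0 0 0 0.1" --pt "0 0 0 0 0.1" --pt "0 0 0 0 0.08" --pt "0 0 0 0 0.07" --pt "0 0 0 0 0.06" --pt "0 0 0 0 0.053" --pt "0 0 0 0 0" --pt "0 0 0 0 0"

```text
t: 28.98
position: [0.4514, -0.2199, 0.1755]
tcp_rot: [[1.0, 0.001, -0.0], [0.001, -1.0, 0.0], [-0.0, -0.0, -1.0]]
ft_force: [0.3, 0.9, -1.5]
opening: 0.0238
finger_force: 30.0
```

Run:
```python
from g import *
s=bot.state(); print(s["t"],s["position"],s["tcp_rot"][:,0]); p=wrist(); rings(p); inhand(p)[-3:]
c=cloud(p,np.ones((400,640),bool)); q=c[(c[:,2]>.088)&(c[:,2]<.098)&(c[:,1]>-.27)&(c[:,1]<-.17)&(c[:,0]>.46)&(c[:,0]<.63)]
for u in (q[q[:,0]<.53],q[q[:,0]>.53]): print(len(u), u.min(0) if len(u) else '',u.max(0) if len(u) else '')
```

```text
28.9833 [ 0.4514 -0.2199  0.1755] [ 1.      0.0006 -0.0003]
m 53 y -20.3..19.0 top 21.6; m 56 y -23.7..21.8 top 24.4; m 59 y -26.6..24.4 top 27.3; m 62 y -28.4..26.0 top 28.4; m 65 y -29.2..27.0 top 28.8; m 68 y -28.7..26.3 top 27.9; m 71 y -26.7..24.7 top 26.1; m 74 y -14.6..13.1 top 14.8; m 77 y -14.5..13.0 top 14.8; m 80 y -14.3..12.9 top 14.9; m 83 y -14.3..12.9 top 15.1; m 86 y -13.6..12.1 top 14.5; m 89 y -10.4..9.3 top 12.1; m 92 y -22.1..19.6 top 19.9; m 95 y -23.8..21.5 top 21.8; m 98 y -24.1..22.2 top 22.8; m 101 y -23.5..20.9 top 22.2; m 104 y -21.0..19.4 top 21.1; m 107 y -19.1..17.3 top 18.7; m 110 y -9.9..8.5 top 9.9; m 113 y -10.5..9.1 top 10.1; m 116 y -10.5..8.6 top 10.1; m 119 y -9.8..8.4 top 9.7; m 122 y -7.4..5.8 top 7.5; m 125 y -15.6..12.7 top 11.9; m 128 y -18.3..15.5 top 14.8; m 131 y -19.3..16.5 top 16.2; m 134 y -19.3..17.1 top 16.7; m 137 y -18.9..15.9 top 13.8; 
[[  2.5     -0.6488  23.8974  53.6105]
 [  7.5     -0.6147  48.3121  63.185 ]
 [ 12.5     -0.6613  50.402   61.3915]
 [ 17.5     -0.7241  18.7966  28.2518]
 [ 22.5     -0.6889  15.3823  26.0123]
 [
[... 175 characters left out ...]
50.0989  44.8906]
 [ 52.5     -0.7637  54.3423  46.4688]
 [ 57.5     -0.8929  53.9827  45.9295]
 [ 62.5     -1.107   48.2934  42.4731]
 [ 67.5     -0.7147  27.3995  32.7603]
 [ 72.5     -0.6907  27.2616  32.8635]
 [ 77.5     -0.5885  23.5834  31.2873]
 [ 82.5     -1.186   42.7711  38.9288]
 [ 87.5     -1.001   46.1439  40.5346]
 [ 92.5     -0.9167  42.5146  39.6206]
 [ 97.5     -1.0277  34.184   36.2451]
 [102.5     -0.7372  19.5339  27.9059]
 [107.5     -0.6898  18.268   27.9108]
 [112.5     -0.965   14.5609  25.4236]
 [117.5     -1.3581  32.8868  32.6464]
 [122.5     -1.2089  36.2828  34.4543]
 [127.5     -1.576   35.0015  31.5449]]
0  
4 [ 0.599  -0.191   0.0887] [ 0.6002 -0.1903  0.0902]
```

>>> play_rows --pt "0 0.1 -0.1 0 0" --pt "0 0 -0.1 0.2 0" --pt "0 0 0 0.4 0" --pt "0 0 0 0.7 0" --pt "0 0 0 1 0" --pt "0 0 0 1.2 0" --pt "0 0 0 1.2 0" --pt "0 0 0 1.2 0" --pt "0 0 0 1.1 0" --pt "0 0 0 0.8 0" --pt "0 0 0 0.5 0" --pt "0 0 0 0.2 0" --pt "0 0 0 0 0" --pt "0 0 0 0 0"

```text
t: 30.2
position: [0.453, -0.2182, 0.0908]
tcp_rot: [[1.0, -0.0, 0.0], [-0.0, -1.0, -0.0], [0.0, 0.0, -1.0]]
ft_force: [-0.2, -0.4, -4.1]
opening: 0.0238
finger_force: 30.0
```

>>> play_rows --pt "0 0 -0.05 0.2 0" --pt "0 0 0 0.4 0" --pt "0 0 0 0.5 0" --pt "0 0 0 0.4 0" --pt "0 0 0 0.3 0" --pt "0 0 0 0.2 0" --pt "0 0 0 0.2 0" --pt "0 0 0 0.2 0" --pt "0 0 0 0.1 0" --pt "0 0 0 0.1 0" --pt "0 0 0 0 0" --pt "0 0 0 0 0"

```text
t: 31.2
position: [0.4527, -0.2176, 0.0646]
tcp_rot: [[1.0, -0.0, 0.0], [-0.0, -1.0, -0.0], [0.0, 0.0, -1.0]]
ft_force: [0.1, 0.9, -3.3]
opening: 0.024
finger_force: 30.0
```

Run:
```python
from g import *
s=bot.state(); print(s["t"],s["position"],s["ft_force"]); p=wrist(); rings(p)
cv2.imwrite("pics/w9.png",p["color"][:,:,::-1])
```

```text
31.2 [ 0.4527 -0.2176  0.0646] [ 0.0988  0.9074 -3.2764]
m 53 y -20.3..19.0 top 21.6; m 56 y -23.5..22.4 top 24.4; m 59 y -25.5..24.8 top 27.0; m 62 y -27.5..26.9 top 28.2; m 65 y -28.2..27.6 top 28.8; m 68 y -27.9..27.1 top 27.8; m 71 y -26.1..25.3 top 26.0; m 74 y -14.5..13.1 top 14.8; m 77 y -14.5..13.1 top 14.8; m 80 y -14.3..12.9 top 15.0; m 83 y -14.4..12.9 top 14.9; m 86 y -13.2..11.7 top 14.5; m 89 y -16.6..9.8 top 12.1; m 92 y -21.0..20.5 top 19.8; m 95 y -22.9..22.3 top 22.0; m 98 y -23.6..23.0 top 22.9; m 101 y -22.2..21.9 top 22.2; m 104 y -20.6..20.2 top 21.2; m 107 y -18.5..17.4 top 18.4; m 110 y -9.9..8.5 top 10.1; m 113 y -10.3..9.1 top 10.0; m 116 y -10.5..9.0 top 9.9; m 119 y -9.7..8.3 top 9.8; m 122 y -7.8..5.8 top 7.8; m 125 y -15.0..13.6 top 11.7; m 128 y -17.2..16.2 top 14.8; m 131 y -18.6..17.3 top 16.2; m 134 y -19.0..17.6 top 16.6; m 137 y -18.0..16.9 top 13.5;
```

View pics/w9.png

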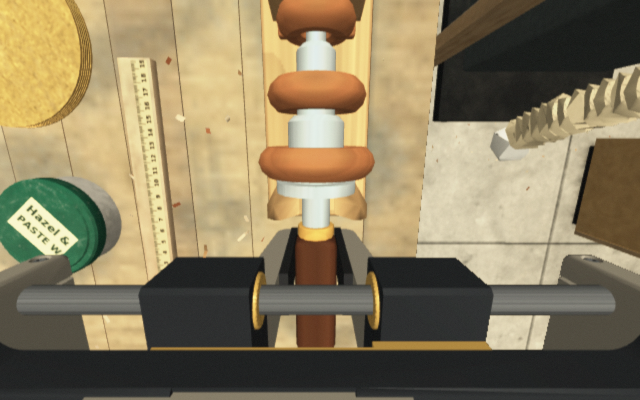

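The neck sits over its notch at (317,205), and all rings are on their steps at (317,160), (317,92) and (316,18). I lower the last 2 mm.

>>> play_rows --pt "0 0 0 0.1 0" --pt "0 0 0 0.1 0" --pt "0 0 0 0 0" --pt "0 0 0 0 0" --pt "0 0 0 0 0"

```text
t: 31.67
position: [0.4528, -0.2176, 0.0627]
tcp_rot: [[1.0, -0.0, 0.0], [-0.0, -1.0, -0.0], [0.0, 0.0, -1.0]]
ft_force: [0.2, -0.5, -1.9]
opening: 0.0237
finger_force: 30.0
```

>>> play_rows --pt "0 0 0 0.05 0" --pt "0 0 0 0 0" --pt "0.3 0 0 0 0" --pt "0.4 0 0 0 0" --pt "0.5 0 0 0 0" --pt "0.6 0 0 0 0" --pt "0.7 0 0 0 0" --pt "0.8 0 0 0 0" --pt "0.8 0 0 0 0" --pt "0.8 0 0 0 0" --pt "0.8 0 0 0 0" --pt "0.8 0 0 0 0"

```text
t: 32.67
position: [0.4527, -0.2176, 0.0621]
tcp_rot: [[1.0, -0.0, 0.0], [-0.0, -1.0, -0.0], [0.0, 0.0, -1.0]]
ft_force: [0.6, -0.5, -0.3]
opening: 0.0737
finger_force: 0.0
```

>>> play_rows --pt "0.8 0 0 -0.3 0" --pt "0.8 0 0 -0.7 0" --pt "0.8 0 0 -1.2 0" --pt "0.8 0 0 -1.8 0" --pt "0.8 0 0 -2 0" --pt "0.8 0 0 -2 0" --pt "0.8 0 0 -2 0" --pt "0.8 0 0 -2 0" --pt "0.8 0 0 -2 0" --pt "0.8 0 0 -1.5 0" --pt "0.8 0 0 -1 0" --pt "0.8 0 0 -0.5 0" --pt "0.8 0 0 0 0" --pt "0.8 0 0 0 0" --pt "0.8 0 0 0 0"

```text
t: 33.92
position: [0.4522, -0.2173, 0.2311]
tcp_rot: [[1.0, -0.0, -0.001], [-0.0, -1.0, 0.001], [-0.001, -0.001, -1.0]]
ft_force: [-0.7, 0.0, 0.4]
opening: 0.0733
finger_force: 0.0
```

Run:
```python
from g import *
p=wrist(); print(bot.state()["t"],p["T"][:3,3],bot.state()["qvel"].round(3))
c=cloud(p,np.ones((400,640),bool)); c=c[(abs(c[:,1]+.2176)<.036)&(c[:,2]>.07)&(c[:,2]<.13)]
for x in np.arange(.40,.625,.005):
    q=c[(c[:,0]>=x)&(c[:,0]<x+.005)]
    if len(q)>3: print("m%.0f y %.1f..%.1f top %.1f"%((x+.0025-.442)*1e3,*(np.percentile(q[:,1],[2,98])*1e3),np.percentile(q[:,2],96)*1e3),end="; ")
```

```text
33.9667 [ 0.4522 -0.2173  0.2311] [-0.001  0.003 -0.003 -0.001  0.001  0.001]
m-39 y -227.8..-205.0 top 93.0; m-34 y -227.8..-205.0 top 93.0; m-29 y -227.7..-205.0 top 93.0; m-24 y -227.7..-205.1 top 93.3; m-19 y -227.6..-205.1 top 93.2; m-14 y -228.8..-205.2 top 93.0; m-9 y -228.8..-205.2 top 93.1; m-4 y -228.7..-205.2 top 93.5; m1 y -228.7..-205.3 top 93.4; m6 y -228.6..-205.3 top 93.2; m11 y -228.6..-205.4 top 93.0; m16 y -228.5..-205.4 top 93.3; m21 y -227.4..-206.0 top 92.2; m26 y -226.3..-206.4 top 91.5; m31 y -225.9..-208.0 top 90.0; m36 y -242.9..-191.4 top 94.6; m41 y -243.9..-191.3 top 94.4; m46 y -223.8..-210.1 top 89.2; m51 y -237.1..-195.3 top 102.5; m56 y -238.8..-194.5 top 105.0; m61 y -244.2..-189.0 top 108.8; m66 y -245.8..-187.3 top 109.1; m71 y -243.2..-190.0 top 107.5; m76 y -231.6..-202.3 top 95.7; m81 y -231.5..-202.4 top 95.5; m86 y -231.3..-203.7 top 95.2; m91 y -236.0..-196.1 top 99.8; m96 y -239.8..-192.9 top 103.1; m101 y -239.7..-193.1 top 103.4; m106 y -237.4..-195.3 top 101.4; m111 y -226.8..-207.0 top 91.0; m116 y -226.8..-207.1 top 90.9; m121 y -225.5..-207.4 top 90.3; m126 y -230.9..-201.8 top 93.7; m131 y -234.1..-198.6 top 96.6; m136 y -233.9..-198.9 top 97.4; m141 y -231.6..-200.9 top 95.7; m146 y -221.2..-212.6 top 85.9; m151 y -221.1..-212.7 top 86.0; m156 y -243.5..-191.0 top 93.2; m161 y -242.7..-191.0 top 95.1; m166 y -242.2..-191.4 top 95.4; m171 y -221.1..-212.7 top 85.8; m176 y -221.0..-212.7 top 85.9; m181 y -219.0..-215.0 top 83.7;
```

Mandrel is seated level: axis at about 80.5 mm at both notches, y within 1 mm. The rings sit at about 65, 99 and 134 mm on their own steps, and the gripper is clear. I hand the job in.

```bash
python3 -c "
from station import bot
print(bot.close_job())"
```

```text
the job is handed in; nothing more can be done
None
```

I threaded all three rings onto their own steps, largest first, laid the loaded mandrel back in both notches with the handle on its original side, and handed the job in at about 34 s; no verdict was returned.

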